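# Turn the parts carousel to the red-lidded jar and hold it there

### The arm

A 7-joint arm with a two-finger parallel gripper is mounted at the origin on the work surface; the furniture and walls round the work are solid. World frame = base frame: x ahead of the robot, y to its left, z up, the work surface at z = 0. Lengths are in m, angles in rad, forces in N, time in s.
With the tool pointing down it reaches from about 0.4 to 0.85 m from the base axis. Payload 4.4 kg.
Tool frame: the origin (TCP) lies at the centre of the arm's flange, where the gripper is bolted on; the fingertips stand 199 mm ahead of it and the grasp point (between the pads) lies 180 mm ahead of it (ctrl.tcp_to_tips is the distance from the TCP to the fingertips, in m); z points along the fingers, y is the direction in which the jaws open and shut (so a half turn about z gives the same grasp; the last joint's range is limited). The gripper opens to 94 mm and grips with 3 to 60 N. Pads are 16 mm wide; open, the fingers measure 119 mm over their backs; the gripper's body (75 mm by 177 mm) begins 78 mm behind the grasp point.
Start: joints at [-1.178, 0.628, 0.038, 1.517, -0.027, 0.996, -0.02], TCP at [0.288, 0.583, 0.405] pointing down, gripper open.
Joint ranges: [-3.06, 3.06], [-0.37, 2.12], [-1.25, 1.32], [0.18, 2.47], [-1.1, 4.24], [0.23, 1.98], [-2.94, 2.94]. Speed limits (rad/s): [2.57, 2.57, 3.14, 3.14, 3.14, 3.14, 3.14].

### API

Orientations are given as a unit quaternion [w, x, y, z].
In Python, from cell import ctrl gives the robot as it stands.
- The arm moves only by the tool arm_command, never from a script. Its argument "motion" is a list of rows, each a list of 3 entries, a list of its own where there are three numbers: the turn, a rotation vector about the world's x, y, z in units of 5 degrees (1.0 is 5 degrees), then the shift along the world's x, y, z in units of 40 mm (1.0 is 40 mm), then the finger opening in mm, from 0 to 94. A call has 1 to 8 rows; each row is the pose to reach, as a shift and turn from the pose measured when the call began; what a row does not reach only later rows make up. A row lasts 1/12 s, in which the tool goes at most 41.7 mm and 7.16 degrees, less where a joint would pass 70% of its speed; a pose out of reach is approached as far as the arm can. A call with a gripper value outside its range is refused whole. The fingers move at their own pace and stop on an object; "grip_force" is the grip in N (left out, the last holds). Time passes only in rows, so rows that repeat a pose let the fingers close. It gives the time, the measured TCP pose, the force and the opening at its end, in the units of the state.
- ctrl.observe(): the state, without advancing time (a new reading comes with each control period).
- ctrl.snapshot(name): name is "scene" or "top"; returns a dict with "color" (420x560x3 uint8, blue, green, red), "z_map" (420x560 float32, m along the optical axis (not along the pixel's ray), 0 where there is no reading), "K" (3x3 intrinsics, pixels), "R" (3x3) and "t" (3): a world point X has camera coordinates R X + t. Camera axes: x right, y down, z forward; pixel columns grow to the right and rows downward; lengths in m; the calibration is good to about 2 mm. A picture is of the moment at which its call begins.
- ctrl.sign_off(): hands the job in, once; it reports no verdict.
The state is a dict: "t": time; "q": joint angles; "joint_velocities": joint speeds; "tau": joint torques, N m; "position": TCP position; "ee_rot": TCP orientation; "contact_force": force on the tool from outside, world axes, zero at the start; "ft_torque": the same for the moment, N m; "gripper_width": finger opening in m.
Only numpy, scipy, OpenCV 4.12 (cv2) and the standard library are available. Lean on these libraries where they do the work, as an engineer would, in place of code of your own. Each camera call takes 0.05 s, during which the arm holds its last target. There are 200 camera calls.

### The job

Swing the guard door of the parts carousel wide open by its orange handle, about square to where it was shut. Then take the black knob in the gripper and turn the carousel with it until the jar with the red lid stands in the doorway, right in line with the yellow arrow. Finish there with the knob still gripped, holding the carousel still so that a workmate can take the jar; all jars stay upright in their cups, and the mug, tape measure and tube offcut are left alone.

Things in the scene. Friction and masses are not known exactly. Their poses are not given: they have to be found in the camera images.
- foot: Fixed dark steel round foot, 310 mm across, with a six-sided clear guard fence on it, 92 mm high above the table, sides 148 mm long, 128 mm from the centre. Origin: centre of its underside, on the vertical turning axis. Its own -x direction is the front: there the door stands and a tab, 8 mm high, sticks out to 198 mm from the axis with a yellow arrow pointing at the axis.
- guard_door (a joint): Guard door, the front side of the fence, a flat clear panel with aluminium edges, 4 mm thick, top 91 mm above the table: opening angle in rad, 0 shut, 1.57 square to its shut place, 1.9 at its stop. Seen from above it opens clockwise, outward, away from the carousel. Friction about 0.04 N m; it stays where it is left.
- door_hinge (a point): Point on the door's vertical hinge line at its lower edge, 14 mm above the table, at one corner of the fence.
- door_handle (a point): The point to grip on the door's handle: an upright orange round bar, 13 mm thick, 30 mm outside the panel near its free edge, 140 mm from the hinge line. The bar's top is 152 mm above the table, this point on its axis 130 mm, so it can be pinched from above over the fence's top. A gripper may keep its orientation while carrying it round the hinge.
- front (a point): The front place: the point in line with the yellow arrow, just inside the doorway, 85 mm from the turning axis, 40 mm above the table, where the underside of the jar at the front has its centre. It does not turn with the carousel.
- carousel: Grey turntable disc, 240 mm across, 10 mm thick, underside 30 mm above the table. Turns without end or detents about the vertical axis through its origin (centre of its underside), friction about 0.04 N m plus 0.03 N m per rad/s; stays where left. Five steel cups, 14 mm high, stand on it 85 mm from the axis, 72 degrees apart.
- column_top (a point): Top of the steel column in the middle of the turntable, on the turning axis, 152 mm above the table. The column is 22 mm thick with a 34 mm cap; from the cap a crank arm, 16 mm wide, 135 to 144 mm above the table, with a 24 mm round end, reaches out to the knob, midway between two cups.
- knob: Black round upright knob on the end of the crank arm, 25 to 26 mm thick at mid height, 43 mm high, 70 mm from the turning axis; origin at the centre of its underside, 148 mm above the table. It spins freely on its own pin, so a gripper holding it may keep its orientation while carrying it round the axis. Only the column top and the door handle also rise over 148 mm.
- knob_grip (a point): The point to grip on the knob: on its axis at mid height, 170 mm above the table, 21 mm under the knob's top and 26 mm above the crank arm.
- jar_red: The marked jar: white plastic, red screw lid, 47 mm across, 68 mm high, about 0.07 to 0.18 kg, standing loose in one of the five cups (1 to 3 mm play); its top is 108 mm above the table. Origin at the centre of its underside.
- jar_blue: Jar like the marked one, 47 mm across and 68 mm high, but with a blue lid, loose in another cup. Origin at the centre of its underside.
- jar_green: Jar like the marked one, 47 mm across and 68 mm high, but with a green lid, loose in another cup. Origin at the centre of its underside.
- jar_yellow: Jar like the marked one, 47 mm across and 68 mm high, but with a yellow lid, loose in another cup. Origin at the centre of its underside.
- jar_black: Jar like the marked one, 47 mm across and 68 mm high, but with a black lid, loose in another cup. Origin at the centre of its underside.
- mug: White mug, 101 mm high, beside the carousel; to be left alone. Origin at its underside.
- tape_measure: Yellow and black tape measure, 34 x 72 x 73 mm; to be left alone. Origin at its underside.
- tube_offcut: Brown steel tube offcut, 40 x 120 x 40 mm, lying on the table; to be left alone. Origin at its underside.
Not all that is in view belongs to the job. What is shaped like the jar_red but purple is not meant.

How it is judged:
By the outcome, as a careful person would: the job done as asked, in the order asked, and still so for the second after the job is handed in, while the arm keeps its last pose, push and grip.
It also fails if it takes over 64 s, if anything falls off the work surface, if the arm or the gripper's body presses on something with over 40 N, if the wrist force passes 120 N, or if a joint passes its speed limit or range.

## Working session

There is one attempt and no reset: what is moved stays moved. The work goes in short steps, Python scripts to look and compute and a tool call to move; the robot and the scene stay as the last step left them, time stands still between calls to the robot, and variables do not carry over. Pictures are saved under pics/ and viewed, about 8 in all and at most 12, crops included, and the job is handed in when it is done.

Besides the shell and the picture viewer there is one more tool, called after "Request:" as a command line: name --argument value ..., lists and objects as JSON in quotes. arm_command: Moves the arm, as the interface text tells. Its arguments: {"type":"object","properties":{"motion":{"type":"array"},"grip_force":{"type":"number"}},"required":["motion"]}

```bash
mkdir -p pics; ls; cat > h.py <<'E'
import numpy as np, cv2
from cell import ctrl
def ray(s,u,v,z):
    "pixel to world point on plane of height z"
    d=s['R'].T@np.linalg.inv(s['K'])@np.array([u,v,1.]); c=-s['R'].T@s['t']
    return c+d*(z-c[2])/d[2]
def pt(s,u,v):
    "pixel to world through the depth map"
    p=np.linalg.inv(s['K'])@np.array([u,v,1.])*s['z_map'][int(v),int(u)]
    return s['R'].T@(p-s['t'])
def proj(s,X):
    p=s['K']@(s['R']@np.array(X)+s['t']); return p[:2]/p[2]
def cloud(s):
    h,w=s['z_map'].shape; u,v=np.meshgrid(np.arange(w),np.arange(h))
    p=np.stack([u,v,np.ones_like(u)],-1)@np.linalg.inv(s['K']).T*s['z_map'][...,None]
    return (p-s['t'])@s['R']
E
python3 - <<'E'
from h import *
print(ctrl.observe())
for n in("scene","top"):
    s=ctrl.snapshot(n); cv2.imwrite(f"pics/{n}0.png",s['color'])
    print(n,-s['R'].T@s['t'],s['R'][2],s['K'][0,0])
E
```

```text
pics
{'t': 0.0, 'q': array([-1.17781777,  0.6293206 ,  0.03844293,  1.51835797, -0.02704609,
        0.99629115, -0.01998577]), 'joint_velocities': array([-1.66148366e-04,  6.13505022e-04, -1.28581805e-03, -3.40650327e-03,
       -1.01905494e-04, -3.30362767e-04, -7.29175026e-05]), 'tau': array([ 8.89079274e-04, -5.49725246e+01,  1.14451177e+00, -1.86634362e+01,
       -5.20770648e-02,  2.34519609e-02,  1.20636132e-04]), 'position': array([0.2876895 , 0.58254156, 0.40377354]), 'ee_rot': array([-2.18793489e-04,  2.27388302e-01,  9.73803725e-01, -9.03774131e-04]), 'contact_force': array([-1.6403849 ,  0.21671883, -0.0493651 ]), 'ft_torque': array([ 0.00859734,  0.02869877, -0.03897492]), 'gripper_width': 0.09408932192731455}
scene [-0.2248906  -0.82454344  1.09547212] [ 0.5090023   0.56167954 -0.65225206] 545.8260857304607
top [ 0.24829561 -0.01424125  1.60895147] [ 0.18454787  0.00200176 -0.98282149] 451.7635015440138
```

View pics/scene0.png

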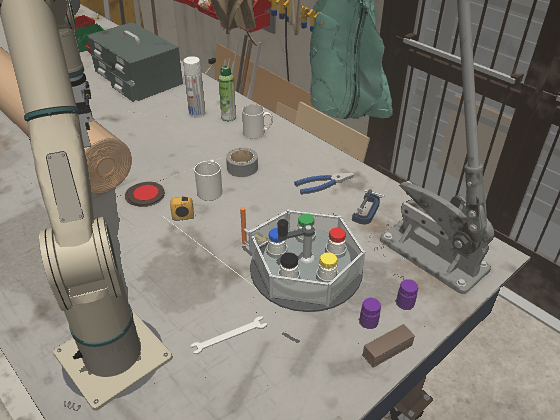

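View pics/top0.png

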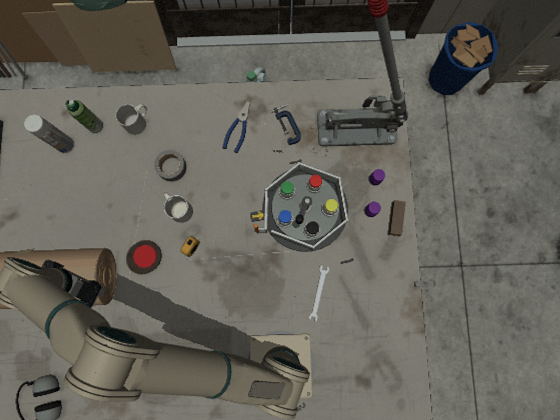

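The scene view shows the carousel at (305,255), with the orange handle at (244,226) and the red jar at (337,238). In the top view the carousel is at (305,207), the yellow arrow near (257,216), the handle near (260,229), the knob near (300,219) and the red lid at (315,182). Next I measure these.

```bash
python3 - <<'E'
from h import *
S={n:ctrl.snapshot(n) for n in("scene","top")}
t=S['top']; c=t['color']; hsv=cv2.cvtColor(c,cv2.COLOR_BGR2HSV)
def blobs(s,lo,hi,box):
    h=cv2.cvtColor(s['color'],cv2.COLOR_BGR2HSV); m=cv2.inRange(h,lo,hi)
    k=np.zeros_like(m); x0,y0,x1,y1=box; k[y0:y1,x0:x1]=m[y0:y1,x0:x1]
    n,l,st,ce=cv2.connectedComponentsWithStats(k)
    return [(st[i],ce[i]) for i in range(1,n) if st[i,4]>8]
R={'red':((0,150,80),(6,255,255)),'blue':((105,120,60),(128,255,255)),'green':((45,100,40),(80,255,255)),'yellow':((22,120,90),(34,255,255)),'orange':((7,150,90),(19,255,255))}
for n,box in(('top',(245,155,355,260)),('scene',(230,195,370,310))):
    s=S[n]
    for k,(lo,hi) in R.items():
        for st,ce in blobs(s,lo,hi,box):
            print(n,k,st,ce.round(1),'z108',ray(s,*ce,.108).round(4),'depth',pt(s,*ce.round()).round(4))
cv2.imwrite('pics/c1.png',np.hstack([cv2.resize(t['color'][155:260,245:355],None,fx=4,fy=4,interpolation=2)[:420,:],cv2.resize(S['scene']['color'][195:310,230:370],None,fx=2.5,fy=3.6522,interpolation=2)[:420,:]]))
P=cloud(t); m=(P[...,2]>.14)&(P[...,2]<.21); m[:, :240]=0; m[:,360:]=0;m[:150]=0;m[270:]=0
n,l,st,ce=cv2.connectedComponentsWithStats(m.astype('uint8'))
for i in range(1,n): print('high',st[i],ce[i].round(1),np.median(P[l==i],0).round(4),P[l==i][:,2].max())
E
```

```text
top red [309 175  13  13 122] [315.5 180.6] z108 [ 0.6171 -0.1391  0.108 ] depth [ 0.6164 -0.1378  0.1047]
top blue [279 210  12  13 125] [284.7 216.1] z108 [ 0.4974 -0.03    0.108 ] depth [ 0.4972 -0.0311  0.1114]
top green [281 182  13  12 124] [286.8 187.4] z108 [ 0.5962 -0.0405  0.108 ] depth [ 0.5978 -0.0412  0.1074]
top yellow [325 199  13  13 126] [331. 205.] z108 [ 0.5305 -0.1876  0.108 ] depth [ 0.5309 -0.188   0.1058]
top yellow [252 212  12   8  49] [258.  215.4] z108 [0.5026 0.0597 0.108 ] depth [0.5203 0.0644 0.0125]
top orange [254 224   4   4  10] [255.3 225.7] z108 [0.4679 0.0696 0.108 ] depth [0.4607 0.0682 0.1509]
scene red [329 228  17  14 173] [337.1 234.3] z108 [ 0.6131 -0.1439  0.108 ] depth [ 0.617  -0.1404  0.1043]
scene blue [269 228  13  14 115] [273.9 235.1] z108 [ 0.4863 -0.0334  0.108 ] depth [ 0.4884 -0.0315  0.1056]
scene green [298 214  16  11 134] [305.9 218.9] z108 [ 0.5954 -0.0438  0.108 ] depth [ 0.5968 -0.0428  0.106 ]
scene yellow [320 252  17  17 222] [328.  259.9] z108 [ 0.5261 -0.1938  0.108 ] depth [ 0.5252 -0.1945  0.1089]
scene orange [241 207   5  37 126] [242.9 223.9] z108 [0.4537 0.0562 0.108 ] depth [0.4617 0.0663 0.0961]
high [295 196  17  28 189] [302.8 209.1] [ 0.513  -0.0901  0.1484] 0.19784947431545236
high [253 224   5   4  14] [255.  225.5] [0.4626 0.0681 0.1491] 0.1563380262442567
```

View pics/c1.png

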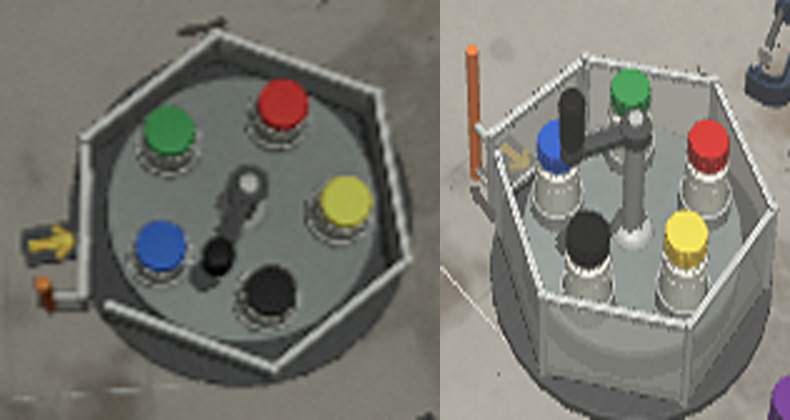

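The crop (4x from (245,155) for the top half) shows the door on the left side, with its free edge and handle at the lower end (44,292). The hinge is at the upper left (85,138). The arrow is at (50,243), the cap at (248,183) and the knob top at (218,252). Now I fit the geometry.

```bash
cat >> h.py <<'E'
def hsvm(s,lo,hi): return cv2.inRange(cv2.cvtColor(s['color'],cv2.COLOR_BGR2HSV),lo,hi)
E
python3 - <<'E'
from h import *
from scipy.optimize import least_squares
S={n:ctrl.snapshot(n) for n in("scene","top")}; t=S['top']; P=cloud(t)
# fence rim: points at height 88..96 mm seen from top
m=(abs(P[...,2]-.092)<.006)&(np.hypot(P[...,0]-.555,P[...,1]+.107)>.118)&(np.hypot(P[...,0]-.555,P[...,1]+.107)<.17)
Q=P[m][:,:2]; print('rim pts',len(Q))
def res(p):
    d=Q-p[:2]; a=np.arctan2(d[:,1],d[:,0])-p[2]; a=(a+np.pi/6)%(np.pi/3)-np.pi/6
    return np.hypot(*d.T)*np.cos(a)-.127
for a0 in(1.6,1.8,2.0,2.2):
    r=least_squares(res,[.555,-.107,a0],loss='soft_l1',f_scale=.003); print('hex',r.x.round(4),r.cost)
print('cap z152',ray(t,307,200.7,.152),'knob top z191',ray(t,299.5,218,.191))
lids={'green':(.5962,-.0405),'red':(.6171,-.1391),'yellow':(.5305,-.1876),'blue':(.4974,-.030)}
L=np.array([lids[k] for k in('blue','green','red','yellow')])
def r2(p):
    a=p[2]-np.arange(-2,2)*np.radians(72); return (L-p[:2]-.085*np.c_[np.cos(a),np.sin(a)]).ravel()
r=least_squares(r2,[.555,-.107,-.4]);print('lids',r.x.round(4),r.fun.round(4))
# handle top and arrow
A=hsvm(t,(15,90,80),(36,255,255)); A[:205]=0;A[224:]=0;A[:,:245]=0;A[:,266:]=0
v,u=np.nonzero(A); print('arrow',len(u),u.mean(),v.mean(),ray(t,u.mean(),v.mean(),.008))
O=(P[...,2]>.14)&(P[...,2]<.17); O[:,:245]=0;O[:,262:]=0;O[:220]=0;O[232:]=0
v,u=np.nonzero(O); print('handle top',ray(t,u.mean(),v.mean(),.152))
s=S['scene']; M=hsvm(s,(7,150,90),(19,255,255)); v,u=np.nonzero(M[:, :260]); k=(u>230)&(v>195)&(v<250); u,v=u[k],v[k]
print('scene handle top',u[v<v.min()+2].mean(),v.min(),ray(s,u[v<v.min()+2].mean(),v.min()+1,.152))
h=M.copy()
# knob in scene: dark pts by height
Ps=cloud(s); k=(Ps[...,2]>.155)&(Ps[...,2]<.2)&(np.hypot(Ps[...,0]-.555,Ps[...,1]+.107)<.11)
print('knob scene',k.sum(),np.median(Ps[k],0)); k=(P[...,2]>.165)&(P[...,2]<.21)&(np.hypot(P[...,0]-.555,P[...,1]+.107)<.11); v,u=np.nonzero(k);print('knob top',k.sum(),u.mean(),v.mean(),ray(t,u.mean(),v.mean(),.188),np.median(P[k],0))
E
```

```text
rim pts 446
hex [ 0.5405 -0.1007  1.6867] 0.003605366503208802
hex [ 0.5405 -0.1007  1.6867] 0.0036053665034887165
hex [ 0.5405 -0.1007  1.6867] 0.00360536650289414
hex [ 0.5405 -0.1007  2.7339] 0.003605366502963981
cap z152 [ 0.53910184 -0.1046009   0.152     ] knob top z191 [ 0.47605176 -0.07602863  0.191     ]
lids [ 0.5395 -0.1036 -0.4226] [ 0.0001 -0.0001 -0.0004  0.0002  0.0001 -0.0006  0.0002  0.0005]
arrow 58 258.2586206896552 215.18965517241378 [0.52034624 0.06371548 0.008     ]
handle top [0.46230987 0.06856237 0.152     ]
scene handle top 242.6 207 [0.46366568 0.06703518 0.152     ]
knob scene 153 [ 0.47150712 -0.08223082  0.17959426]
knob top 61 298.8032786885246 218.0983606557377 [ 0.4762867  -0.07393041  0.188     ] [ 0.47618497 -0.07437441  0.18819153]
```

The axis is at about (0.540, -0.1035). The front direction is 96.6° from the hexagon fit and 96.7° from the arrow, so they agree. The hinge is near (0.599, 0.032). The handle is 0.141 m from it, which fits, but it implies the door is already about 9° ajar. I'm heading for the handle.

Request:
arm_command --motion '[[[0,0,0],[0.34,-1,0],50],[[0,0,0],[0.68,-2,0],50],[[0,0,0],[1.02,-3,0],50],[[0,0,0],[1.36,-4,0],50],[[0,0,0],[1.7,-5,0],50],[[0,0,0],[2.04,-6,0],50],[[0,0,0],[2.38,-7,0],50],[[0,0,0],[2.72,-8,0],50]]' --grip_force 20

```text
t: 0.97
position: [0.3953, 0.2653, 0.4046]
ee_rot: [0.0, 0.227, 0.974, -0.0]
contact_force: [-0.3, 0.7, -0.4]
gripper_width: 0.0504
```

Request:
arm_command --motion '[[[0,0,0],[0.34,-1,0],50],[[0,0,0],[0.68,-2,0],50],[[0,0,0],[1.02,-3,0],50],[[0,0,0],[1.36,-4,0],50],[[0,0,0],[1.69,-4.93,0],50],[[0,0,0],[1.69,-4.93,0],50],[[0,0,0],[1.69,-4.93,-0.5],50],[[0,0,0],[1.69,-4.93,-0.8],50]]'

```text
t: 1.63
position: [0.4632, 0.067, 0.3722]
ee_rot: [0.001, 0.229, 0.974, 0.0]
contact_force: [0.4, -0.1, 0.1]
gripper_width: 0.0501
```

```bash
python3 - <<'E'
from h import *
for n,b in(("scene",(200,120,360,280)),("top",(200,140,360,300))):
    s=ctrl.snapshot(n); x0,y0,x1,y1=b; globals()[n]=s['color'][y0:y1,x0:x1]
    print(ctrl.observe()['position'])
cv2.imwrite('pics/h1.png',cv2.resize(np.hstack([scene,top]),None,fx=2.5,fy=2.5,interpolation=2))
E
```

```text
[0.4622181  0.06750604 0.37029088]
[0.46226258 0.06785678 0.37126594]
```

View pics/h1.png

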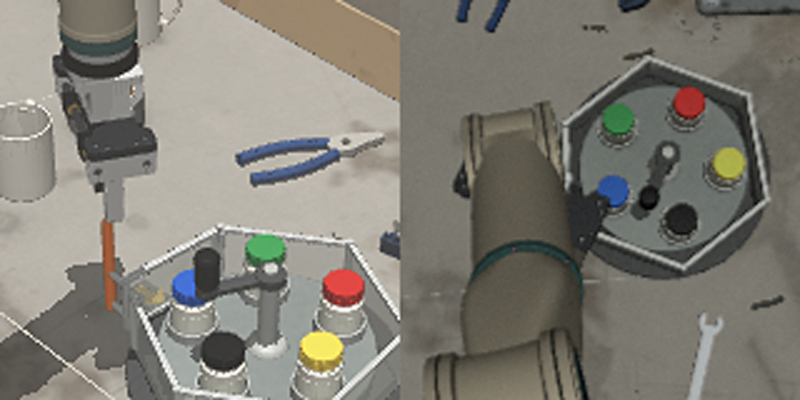

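The left (scene) crop shows the fingers just above the handle top at (108,222). The view is lined up, so I descend and close.

Request:
arm_command --motion '[[[0,0,0],[0,0,-0.5],50],[[0,0,0],[0,0,-1],50],[[0,0,0],[0,0,-1.5],50],[[0,0,0],[0,0,-1.5],50],[[0,0,0],[0,0,-1.5],8],[[0,0,0],[0,0,-1.5],8],[[0,0,0],[0,0,-1.5],8],[[0,0,0],[0,0,-1.5],8]]'

```text
t: 2.4
position: [0.4627, 0.068, 0.3125]
ee_rot: [-0.0, 0.228, 0.974, -0.0]
contact_force: [0.4, -0.9, -0.1]
gripper_width: 0.0271
```

Request:
arm_command --motion '[[[0,0,0],[0,0,0],8],[[0,0,0],[0,0,0],8],[[0,0,0],[0,0,0],8],[[0,0,0],[0,0,0],8]]'

```text
t: 2.73
position: [0.463, 0.068, 0.3131]
ee_rot: [0.0, 0.228, 0.974, -0.0]
contact_force: [-0.3, -0.3, 6.7]
gripper_width: 0.0127
```

```bash
python3 - <<'E'
from h import *
o=ctrl.observe();p=o['position'][:2];print(o['position'],o['gripper_width'],o['contact_force'])
ax=np.array([.540,-.1030]);a=np.radians(96.65);f=np.array([np.cos(a),np.sin(a)]);g=np.array([f[1],-f[0]])
H=ax+.128*f+.074*g; r=p-H
print('H',H,'r',np.hypot(*r),'open',np.degrees(np.arctan2(r@f,-r@g)-np.arctan2(.03,.14)))
for d in range(10,100,10):
    pass
now=np.arctan2(r@f,-r@g); end=np.arctan2(.03,.14)+np.pi/2
for k,x in enumerate(np.linspace(now,end,13)):
    q=H+np.hypot(*r)*(np.sin(x)*f-np.cos(x)*g); print(k,((q-p)/.04).round(2),q.round(4))
E
```

```text
[0.46295454 0.06804941 0.31313662] 0.012670717936694892 [-0.32887614 -0.29447253  6.68510905]
H [0.59867922 0.03270832] r 0.1402504273174808 open 9.150285008470288
0 [0. 0.] [0.463 0.068]
1 [0.13 0.39] [0.468  0.0837]
2 [0.3  0.77] [0.4749 0.0987]
3 [0.51 1.12] [0.4835 0.1128]
4 [0.77 1.44] [0.4937 0.1257]
5 [1.06 1.73] [0.5053 0.1374]
6 [1.38 1.99] [0.5183 0.1476]
7 [1.73 2.21] [0.5323 0.1563]
8 [2.11 2.38] [0.5473 0.1632]
9 [2.5  2.51] [0.5629 0.1683]
10 [2.9  2.59] [0.5791 0.1716]
11 [3.31 2.62] [0.5955 0.1729]
12 [3.73 2.61] [0.612  0.1723]
```

Request:
arm_command --motion '[[[0,0,0],[0.06,0.2,0],8],[[0,0,0],[0.13,0.39,0],8],[[0,0,0],[0.21,0.58,0],8],[[0,0,0],[0.3,0.77,0],8],[[0,0,0],[0.4,0.95,0],8],[[0,0,0],[0.51,1.12,0],8],[[0,0,0],[0.64,1.29,0],8],[[0,0,0],[0.77,1.44,0],8]]'

```text
t: 3.4
position: [0.4942, 0.1269, 0.313]
ee_rot: [0.0, 0.227, 0.974, 0.0]
contact_force: [-2.1, 0.2, 2.6]
gripper_width: 0.0124
```

Request:
arm_command --motion '[[[0,0,0],[0.14,0.14,0],8],[[0,0,0],[0.28,0.27,0],8],[[0,0,0],[0.44,0.4,0],8],[[0,0,0],[0.6,0.52,0],8],[[0,0,0],[0.77,0.64,0],8],[[0,0,0],[0.95,0.74,0],8],[[0,0,0],[1.14,0.83,0],8],[[0,0,0],[1.33,0.91,0],8]]'

```text
t: 4.07
position: [0.5483, 0.1633, 0.3129]
ee_rot: [0.0, 0.227, 0.974, -0.0]
contact_force: [-0.0, -2.0, -0.8]
gripper_width: 0.0131
```

Request:
arm_command --motion '[[[0,0,0],[0.19,0.07,0],8],[[0,0,0],[0.37,0.13,0],8],[[0,0,0],[0.57,0.17,0],8],[[0,0,0],[0.77,0.2,0],8],[[0,0,0],[0.98,0.23,0],8],[[0,0,0],[1.18,0.24,0],8],[[0,0,0],[1.4,0.25,0],8],[[0,0,0],[1.6,0.24,0],8]]'

```text
t: 4.73
position: [0.6131, 0.1724, 0.3129]
ee_rot: [0.0, 0.227, 0.974, -0.0]
contact_force: [-3.1, -2.9, 1.6]
gripper_width: 0.0128
```

Request:
arm_command --motion '[[[0,0,0],[0,0,0],8],[[0,0,0],[0,0,0],40],[[0,0,0],[0,0,0],40],[[0,0,0],[0,0,0],40],[[0,0,0],[0,0,0],40]]'

```text
t: 5.15
position: [0.6128, 0.173, 0.3129]
ee_rot: [0.0, 0.227, 0.974, -0.0]
contact_force: [-0.2, -1.0, -0.5]
gripper_width: 0.0358
```

Request:
arm_command --motion '[[[0,0,0],[0,0,0.8],50],[[0,0,0],[0,0,1.6],50],[[0,0,0],[0,0,2.6],50],[[0,0,0],[0,0,2.6],50]]'

```text
t: 5.48
position: [0.6147, 0.1736, 0.4249]
ee_rot: [0.006, 0.227, 0.974, 0.003]
contact_force: [2.4, -0.0, 1.1]
gripper_width: 0.0502
```

```bash
python3 - <<'E'
from h import *
s=ctrl.snapshot('scene');t=ctrl.snapshot('top');print(ctrl.observe()['position'])
P=cloud(t);Ps=cloud(s)
for n,c,S in(('top',P,t),('scene',Ps,s)):
    k=(c[...,2]>.165)&(c[...,2]<.2)&(np.hypot(c[...,0]-.476,c[...,1]+.075)<.04); v,u=np.nonzero(k)
    print(n,k.sum(),np.median(c[k],0),u.mean(),v.mean(),u[v<v.min()+3].mean(),v.min())
    if n=='scene': print(ray(S,u[v<v.min()+3].mean(),v.min()+2,.191), ray(S,(u.min()+u.max())/2,(v.min()+v.max())/2,.170),u.min(),u.max(),v.max())
    k=(c[...,2]>.135)&(c[...,2]<.16)&(np.hypot(c[...,0]-.6,c[...,1]-.17)<.06); v,u=np.nonzero(k)
    if k.sum():print('handle',n,k.sum(),np.median(c[k],0))
cv2.imwrite('pics/d1.png',np.hstack([cv2.resize(s['color'][130:310,200:380],(400,400)),cv2.resize(t['color'][140:260,230:350],(400,400))]))
E
```

```text
[0.61299304 0.17332917 0.41899094]
top 61 [ 0.47630256 -0.07429432  0.18852486] 298.8032786885246 218.0983606557377 298.8125 214
scene 117 [ 0.47208487 -0.08101861  0.18572704] 282.2991452991453 225.03418803418805 282.1818181818182 219
[ 0.47655271 -0.07539087  0.191     ] [ 0.4807803  -0.07039708  0.17      ] 277 287 232
handle scene 25 [0.61443973 0.16777096 0.147354  ]
```

View pics/d1.png

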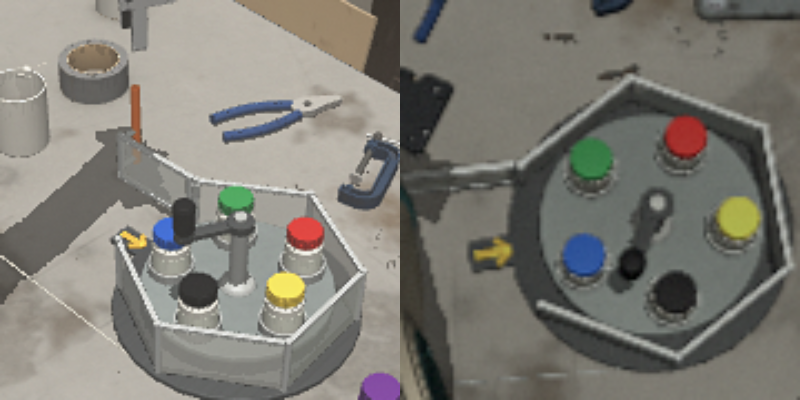

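The view shows the door standing open, square to its side, with the handle at (135,120) on the left. All jars are upright and the knob is at (632,263) on the right. The knob is at (0.476, -0.0745), 70 mm from the axis, which matches the spec. I move above it.

Request:
arm_command --motion '[[[0,0,0],[-0.47,-0.85,0],60],[[0,0,0],[-0.94,-1.7,0],60],[[0,0,0],[-1.41,-2.55,0],60],[[0,0,0],[-1.88,-3.4,0],60],[[0,0,0],[-2.35,-4.25,0],60],[[0,0,0],[-2.82,-5.1,0],60],[[0,0,0],[-3.2,-5.8,0],60],[[0,0,0],[-3.42,-6.2,0],60]]'

```text
t: 6.25
position: [0.4733, -0.0779, 0.4177]
ee_rot: [-0.0, 0.229, 0.974, 0.0]
contact_force: [-0.2, 0.5, 0.0]
gripper_width: 0.0598
```

Request:
arm_command --motion '[[[0,0,0],[0,0,0],60],[[0,0,0],[0,0,0],60]]'

```text
t: 6.42
position: [0.4723, -0.0785, 0.4167]
ee_rot: [-0.001, 0.23, 0.973, -0.0]
contact_force: [0.5, 0.2, 0.2]
gripper_width: 0.0601
```

Request:
arm_command --motion '[[[0,0,0],[0.09,0.1,0],60],[[0,0,0],[0.09,0.1,-0.2],60],[[0,0,0],[0.09,0.1,-0.6],60],[[0,0,0],[0.09,0.1,-1],60],[[0,0,0],[0.09,0.1,-1.4],60],[[0,0,0],[0.09,0.1,-1.65],60],[[0,0,0],[0.09,0.1,-1.65],60],[[0,0,0],[0.09,0.1,-1.65],60]]'

```text
t: 7.08
position: [0.4762, -0.0732, 0.3497]
ee_rot: [-0.002, 0.229, 0.973, 0.0]
contact_force: [-0.1, -0.3, -0.7]
gripper_width: 0.0601
```

Request:
arm_command --motion '[[[0,0,0],[0,0,0],20],[[0,0,0],[0,0,0],20],[[0,0,0],[0,0,0],20],[[0,0,0],[0,0,0],20],[[0,0,0],[0,0,0],20],[[0,0,0],[0,0,0],20],[[0,0,0],[0,0,0],20],[[0,0,0],[0,0,0],20]]' --grip_force 20

```text
t: 7.75
position: [0.4763, -0.0733, 0.35]
ee_rot: [-0.002, 0.229, 0.973, 0.0]
contact_force: [-1.5, -0.0, 3.2]
gripper_width: 0.0263
```

```bash
cat > plan.py <<'E'
from h import *
import sys
o=ctrl.observe();p=o['position'][:2];print(o['position'],o['gripper_width'],o['contact_force'])
ax=np.array([.540,-.1030]); r=p-ax; R=np.hypot(*r); now=np.degrees(np.arctan2(*r[::-1]))%360
print('R',R,'angle',now); end=96.65+180
x=np.radians(np.linspace(now,end,int(sys.argv[1])+1)); R=.07
q=ax+R*np.c_[np.cos(x),np.sin(x)]; print(((q-p)/.04).round(2).tolist())
E
python3 plan.py 24
```

```text
[ 0.47628714 -0.07328937  0.35002573] 0.02627979975411701 [-1.46400946 -0.00524213  3.17850135]
R 0.0702997177735064 angle 154.99938487024997
[[0.01, -0.0], [-0.05, -0.15], [-0.1, -0.29], [-0.13, -0.45], [-0.15, -0.6], [-0.16, -0.75], [-0.15, -0.91], [-0.13, -1.06], [-0.09, -1.21], [-0.05, -1.36], [0.02, -1.5], [0.09, -1.64], [0.17, -1.77], [0.27, -1.89], [0.38, -2.0], [0.49, -2.1], [0.62, -2.2], [0.75, -2.28], [0.89, -2.34], [1.03, -2.4], [1.18, -2.44], [1.33, -2.47], [1.49, -2.49], [1.64, -2.49], [1.8, -2.48]]
```

Request:
arm_command --motion '[[[0,0,0],[-0.03,-0.08,0],20],[[0,0,0],[-0.08,-0.22,0],20],[[0,0,0],[-0.12,-0.37,0],20],[[0,0,0],[-0.14,-0.52,0],20],[[0,0,0],[-0.16,-0.68,0],20],[[0,0,0],[-0.16,-0.83,0],20],[[0,0,0],[-0.14,-0.96,0],20],[[0,0,0],[-0.13,-1.06,0],20]]'

```text
t: 8.42
position: [0.4709, -0.1169, 0.35]
ee_rot: [-0.002, 0.229, 0.973, -0.0]
contact_force: [-1.3, -0.5, 2.7]
gripper_width: 0.0262
```

```bash
python3 plan.py 17
```

```text
[ 0.47088625 -0.11693954  0.35003593] 0.02615262226730499 [-1.34037051 -0.51865722  2.72041915]
R 0.07050546934063104 angle 191.40300047535828
[[0.01, 0.0], [0.05, -0.15], [0.1, -0.29], [0.16, -0.43], [0.24, -0.56], [0.32, -0.69], [0.42, -0.81], [0.52, -0.92], [0.64, -1.02], [0.76, -1.11], [0.89, -1.19], [1.03, -1.26], [1.17, -1.31], [1.32, -1.35], [1.47, -1.38], [1.62, -1.4], [1.78, -1.4], [1.93, -1.39]]
```

Request:
arm_command --motion '[[[0,0,0],[0.03,-0.1,0],20],[[0,0,0],[0.08,-0.24,0],20],[[0,0,0],[0.13,-0.37,0],20],[[0,0,0],[0.2,-0.5,0],20],[[0,0,0],[0.28,-0.63,0],20],[[0,0,0],[0.37,-0.75,0],20],[[0,0,0],[0.45,-0.85,0],20],[[0,0,0],[0.52,-0.92,0],20]]'

```text
t: 9.08
position: [0.4923, -0.1548, 0.3501]
ee_rot: [-0.002, 0.23, 0.973, -0.001]
contact_force: [-1.9, -2.0, 3.4]
gripper_width: 0.0261
```

```bash
python3 plan.py 10
```

```text
[ 0.49227283 -0.1547793   0.35005384] 0.026087265906645174 [-1.93619256 -2.03720594  3.41036252]
R 0.07042002134577605 angle 227.33192670887453
[[0.01, 0.01], [0.12, -0.09], [0.25, -0.18], [0.38, -0.25], [0.51, -0.32], [0.65, -0.37], [0.8, -0.41], [0.95, -0.44], [1.1, -0.45], [1.25, -0.45], [1.4, -0.44]]
```

Request:
arm_command --motion '[[[0,0,0],[0.09,-0.06,0],20],[[0,0,0],[0.22,-0.16,0],20],[[0,0,0],[0.38,-0.25,0],20],[[0,0,0],[0.53,-0.33,0],20],[[0,0,0],[0.68,-0.38,0],20],[[0,0,0],[0.82,-0.41,0],20],[[0,0,0],[0.96,-0.44,0],20],[[0,0,0],[1.07,-0.45,0],20]]'

```text
t: 9.75
position: [0.5361, -0.1729, 0.3501]
ee_rot: [-0.001, 0.23, 0.973, -0.001]
contact_force: [0.3, -2.8, 1.9]
gripper_width: 0.026
```

Request:
arm_command --motion '[[[0,0,0],[0.1,0,0],20],[[0,0,0],[0.2,0,0],20],[[0,0,0],[0.28,0.01,0],20],[[0,0,0],[0.33,0.01,0],20],[[0,0,0],[0.33,0.01,0],20],[[0,0,0],[0.33,0.01,0],20]]'

```text
t: 10.25
position: [0.5497, -0.1723, 0.3501]
ee_rot: [-0.001, 0.23, 0.973, -0.0]
contact_force: [0.8, -2.0, 1.8]
gripper_width: 0.0259
```

```bash
cat > chk.py <<'E'
from h import *
import sys
S={n:ctrl.snapshot(n) for n in("scene","top")}
R={'red':((0,150,80),(6,255,255)),'blue':((105,120,60),(128,255,255)),'green':((45,100,40),(80,255,255)),'yellow':((22,120,90),(34,255,255))}
ax=np.array([.540,-.103])
for n,s in S.items():
    P=cloud(s); near=(np.hypot(P[...,0]-.54,P[...,1]+.103)<.12)&(P[...,2]>.07)&(P[...,2]<.13)
    for k,(lo,hi) in R.items():
        m=((hsvm(s,lo,hi)>0)&near).astype('uint8'); c,l,st,ce=cv2.connectedComponentsWithStats(m)
        if c<2: continue
        i=1+st[1:,4].argmax(); w=ray(s,*ce[i],.106); d=w[:2]-ax
        print(n,k,st[i],w.round(4),'r',np.hypot(*d).round(4),'ang',np.degrees(np.arctan2(d[1],d[0])).round(2))
b=(230,140,350,260); t=S['top']['color'][140:260,230:350]; c=S['scene']['color'][130:310,200:380]
cv2.imwrite(sys.argv[1],np.hstack([cv2.resize(c,(400,400)),cv2.resize(t,(400,400))]))
E
python3 plan.py 1; python3 chk.py pics/e1.png
```

```text
[ 0.54967332 -0.1722609   0.35009592] 0.02592354812378271 [ 0.80878307 -1.977238    1.75801302]
R 0.06993314983323323 angle 277.9507803734118
[[0.0, -0.0], [-0.04, -0.01]]
scene red [275 221  15  14 169] [ 0.5243 -0.0247  0.106 ] r 0.0799 ang 101.33
scene blue [309 256  18  16 215] [ 0.4977 -0.1839  0.106 ] r 0.0913 ang -117.6
scene green [272 247  17  15 113] [ 0.4523 -0.0985  0.106 ] r 0.0878 ang 177.07
scene yellow [309 215  16  14 172] [ 0.6119 -0.0696  0.106 ] r 0.0792 ang 24.91
top red [276 202  12  12 116] [ 0.5276 -0.0203  0.106 ] r 0.0837 ang 98.54
top green [298 222   8   8  38] [ 0.4672 -0.088   0.106 ] r 0.0743 ang 168.33
top yellow [288 176  13  13 123] [ 0.6157 -0.0656  0.106 ] r 0.0844 ang 26.33
```

View pics/e1.png

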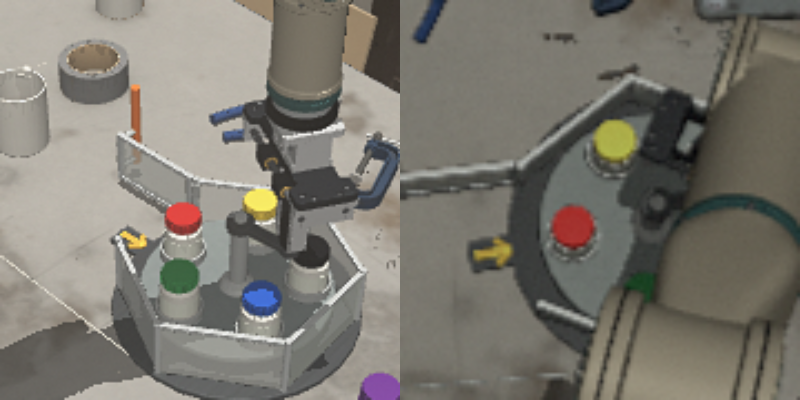

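The view shows the red jar at the doorway, upright and held by the cup, with the gripper on the knob and the other jars upright. Red measures about 98.3° against the arrow's 96.65°, so I trim it by about -1.5°.

Request:
arm_command --motion '[[[0,0,0],[-0.02,0,0],20],[[0,0,0],[-0.04,0,0],20],[[0,0,0],[-0.04,0,0],20],[[0,0,0],[-0.04,0,0],20],[[0,0,0],[-0.04,0,0],20],[[0,0,0],[-0.04,0,0],20]]'

```text
t: 10.85
position: [0.5474, -0.1725, 0.3501]
ee_rot: [-0.001, 0.23, 0.973, -0.001]
contact_force: [-0.1, -2.4, 0.5]
gripper_width: 0.0259
```

```bash
cat >> chk.py <<'E'
t=S['top']; A=hsvm(t,(15,90,80),(36,255,255)); A[:205]=0;A[224:]=0;A[:,:245]=0;A[:,266:]=0
v,u=np.nonzero(A); w=ray(t,u.mean(),v.mean(),.008); print('arrow',w,np.degrees(np.arctan2(w[1]+.103,w[0]-.54)))
E
python3 plan.py 1; python3 chk.py pics/e2.png; python3 - <<'E'
from h import *
# steel cups / door: door angle from rim points at 91 mm
t=ctrl.snapshot('top');P=cloud(t); m=(abs(P[...,2]-.09)<.008)&(P[...,1]>.045)&(P[...,1]<.16)&(P[...,0]>.5)&(P[...,0]<.68)
Q=P[m][:,:2].astype('float32'); print(len(Q)); d=cv2.fitLine(Q,cv2.DIST_HUBER,0,.01,.01).ravel(); print('door dir deg',np.degrees(np.arctan2(d[1],d[0])),d)
E
```

```text
[ 0.54742859 -0.17253124  0.35012171] 0.025904042946117162 [-0.08364089 -2.35103289  0.46981036]
R 0.06992693868275218 angle 276.09824245467746
[[0.0, -0.0], [0.02, 0.0]]
scene red [275 221  16  14 170] [ 0.527  -0.0245  0.106 ] r 0.0796 ang 99.4
scene blue [308 257  17  16 215] [ 0.4951 -0.1824  0.106 ] r 0.0912 ang -119.5
scene green [272 246  17  15 134] [ 0.4532 -0.0961  0.106 ] r 0.0871 ang 175.46
scene yellow [310 215  14  14 157] [ 0.6115 -0.0711  0.106 ] r 0.0783 ang 24.03
top red [276 201  12  13 118] [ 0.5292 -0.0192  0.106 ] r 0.0845 ang 97.33
top green [297 222   9   9  49] [ 0.4667 -0.0862  0.106 ] r 0.0752 ang 167.11
top yellow [289 175  12  13 122] [ 0.617  -0.0682  0.106 ] r 0.0845 ang 24.35
arrow [0.52034624 0.06371548 0.008     ] 96.72345456467913
82
door dir deg -85.594734 [ 0.07681052 -0.9970457   0.59239125  0.1131978 ]
```

The red lid reads 97.3° directly, 96.35° from the yellow lid and 96.1° from the knob. The mean is 96.6°, against 96.65° to 96.7° for the front. The door is within about 2° of square and the forces are low, so I hand in.

```bash
python3 -c "
from cell import ctrl
o=ctrl.observe();print(o['t'],o['position'],o['gripper_width'],o['contact_force'],abs(o['joint_velocities']).max());print(ctrl.sign_off())"
```

```text
11.0 [ 0.54759713 -0.17251647  0.35011772] 0.026122873452777723 [-0.3419361  -2.50374951  1.78242634] 0.0016984291632830052
the job is handed in; nothing more can be done
None
```

The guard door is open about square, and the red-lid jar stands in the doorway in line with the yellow arrow. The gripper still holds the knob, and I handed the job in at 11 s. `sign_off` gives no verdict, so these are my own last checks:

- **Door:** it was already about 9° ajar at the start. I pulled it round by the orange handle, and the top-view line fit puts it at about 92°. That fit uses few points, so expect a degree or two of error.
- **Red jar:** the arrow and fence put the front at 96.65 to 96.7°. The estimates for the jar average 96.6° but spread over about 1.2°:

| Source | Angle |
|---|---|
| Red lid directly, top view | 97.3° |
| From the yellow lid | 96.35° |
| From the knob position | 96.1° |

- **Scene camera disagrees:** it read the red lid at 99.4°. I discounted that because its slanted view catches the lid's side and pulls the centre off.
- **Hold:** the knob was gripped at 26 mm with a 20 N setting. The arm was still, with about 3 N on the wrist.
- **Jars and loose items:** in the last picture I viewed, before the final trim of about 1.5°, all jars were upright in their cups. I did not look at the picture saved after the trim. The arm did not go near the mug, tape measure or tube offcut after passing above the mug, but I did not measure them again at the end.

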